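Re-index the ladder stop of a tube length gauge

TASK

Set the length stop to the sample tube that lies in the gauge cradle (the one on the robot's side, against the blue fence, under the yellow finger): grip the red plunger knob, pull it up until the pin is clear of the ladder, slide the carriage to the neighbouring hole at which the fence-side face of the yellow finger stands level with the tube's free end, and let the pin go fully home there. Finish while still gripping the knob, with the pin held home in that hole, and leave both tubes and everything else on the bench where they lie.

Things in the scene. Friction and masses are not known exactly. Their poses are not given: they have to be found in the camera images.
- fixture: fixed length gauge on a dark base plate 146 x 204 mm, 8 mm thick. Origin on the bench under the base. Its y axis runs along the ladder, away from the fence; its -x side faces the robot. From -x to +x: gauge cradle (x = -40 mm) with blue fence, aluminium ladder with blue carriage (x = +20 mm), spare cradle (x = +66 mm). Nothing on it is higher than the knob
- ladder_mid (a point): middle hole of the ladder, at rung-top height (30 mm above the bench). The ladder has two side rails and 6 rungs; the 5 gaps between the rungs, 25 mm apart along the fixture's y and 11 mm wide, are the holes for the 8 mm round-nosed pin
- carriage (a joint): slide of the blue carriage (56 x 36 mm, top 49 mm above the bench) along the ladder, m, positive along the fixture's +y (away from the fence), travel +-0.053. Starts locked by its pin in the middle hole, value about 0; holes at -0.05, -0.025, 0, 0.025, 0.05. Locked, it has up to 1.5 mm play either way; freed, it slides with about 1.5 N of friction
- plunger (a joint): lift of the plunger in the carriage, m: 0 = pin fully home in a hole, 0.009 = pin nose level with the rung tops (so the pin rests there when it is not over a hole), 0.016 = pulled up to its stop. A spring drives it down: about 4.5 N at 0, 7 N at 0.016
- knob_grip (a point): middle of the red plunger knob, an upright cylinder 24 mm thick and 28 mm tall on top of the carriage, rising and sliding with the plunger. When the pin is home this point is 81 mm above the bench, the knob's lower end 67 mm, its top 95 mm; under the knob is a brass barrel 20 mm thick on the carriage top (49 mm)
- knob: the red plunger knob itself; origin at the centre of its lower end, z up
- finger_face (a point): on the fence-side face of the yellow gauge finger, which sticks out from the carriage to the robot's side above the gauge cradle (6 mm thick, 10 mm tall, 31 to 41 mm above the bench, clear of the tube). With the pin in the middle hole this face is 75 mm from the fence; it moves with the carriage, so 50 mm at hole -0.025 and 100 mm at hole +0.025
- gauge_cradle (a point): point in the grey gauge cradle, on the robot's side of the ladder, where the fence end of the sample tube's axis lies: 20 mm above the bench, 0.5 mm off the face of the blue fence
- spare_cradle (a point): like point in the spare cradle behind the ladder, where the fence-side end of the tube not in use lies
- short_tube: loose copper tube 50 mm long, 12 mm thick, lying in one of the two cradles; origin on its axis at the fence-side end, tube runs along its +y
- long_tube: loose brass tube 100 mm long, 12 mm thick, lying in the other cradle; origin on its axis at the fence-side end, tube runs along its +y
- solder_box: bystander: small wooden box, 75 x 101 x 35 mm
- loupe: bystander: black loupe, 35 mm across, 26 mm tall
- brass_brush: bystander: long wooden-handled brush, 16 x 162 x 16 mm
- ring_carton: bystander: open white carton, 60 x 85 x 20 mm
- blue_tin: bystander: round blue tin, 63 mm across, 22 mm tall
Not all that is in view belongs to the job. What is shaped like the long_tube but orange is not meant.

How it is judged:
By the outcome, as a careful person would: the job done as asked, in the order asked, and still so for the second after the job is handed in, while the arm keeps its last pose, push and grip.
It also fails if it takes over 32 s, if anything falls off the work surface, if the arm or the gripper's body presses on something with over 40 N, if the wrist force passes 120 N, or if a joint passes its speed limit or range.

ROBOT

A 6-joint arm with a two-finger parallel gripper is mounted at the origin on a cart in front of the work surface, level with it; the furniture and walls round the work are solid. World frame = base frame: x ahead of the robot, y to its left, z up, the work surface at z = 0. Lengths are in m, angles in degrees, forces in N, time in s.
With the tool pointing down it reaches from about 0.35 to 0.725 m from the base axis. Payload 6 kg.
Tool frame: the origin (TCP) lies at the very end of the fingers, on their centre line; the grasp point (between the pads) lies 19 mm behind it (r.grip_depth is the distance from the TCP to the grasp point, in m); z points along the fingers, y is the line along which they close (so a half turn about z gives the same grasp; the last joint's range is limited). The gripper opens to 85 mm and grips with 20 to 120 N. Pads are 22 mm wide; open, the fingers measure 114 mm over their backs; the gripper's body (76 mm by 85 mm) begins 54 mm behind the grasp point. The pads swing forward as they close: fully open they stand 13 mm farther back than shut.
Start: joints at [-51.813, 2.303, 4.859, 0, -92.561, -19.12], TCP at [0.196, -0.567, 0.231] pointing down, gripper open.
Joint ranges: [-146.85, 146.85], [-73.84, 115.35], [-62.03, 85.46], [-188.31, 113.3], [-161.28, -10.13], [-171.36, 171.36]. Speed limits (degrees/s): [147.25, 147.25, 172.46, 180, 180, 180].

INTERFACE

Orientations are given as a 3x3 rotation matrix whose columns are the frame's x, y, z axes.
In Python, from rig import sensors, capture, camera_model, r, spot_in, silhouettes gives the robot as it stands. The module is installed in compiled form; this text tells all that it offers.
- The arm moves only by the shell command python3 -m pendant 'ROWS' [FORCE]. ROWS is JSON, one flat list of numbers, 5 for each row, row after row: the gripper's target within -1 to 1 (shut at 1, half-way at 0, fully open at -1), then the shift along the world's x, y, z each as a share of 300 mm, from -1 to 1, then the turn about the world's z as a share of 2 pi rad, from -1 to 1. A call has 1 to 10 rows; each row is the pose to reach, as a shift and turn from the pose commanded when the call began, turning the shorter way round; what a row does not reach only later rows make up. A row lasts 1/12 s, in which the tool goes at most 41.7 mm and 7.16 degrees, less where a joint would pass 70% of its speed; a pose out of reach is approached as far as the arm can. A call with a number of a shift or a turn outside -1 to 1 is refused whole. A call with a gripper value outside its range is refused whole. The fingers move at their own pace and stop on an object; FORCE is the grip in N (left out, the last holds). Time passes only in rows, so rows that repeat a pose let the fingers close. It gives the time, the measured TCP pose, the force, the opening and the grip force at its end, in the units of the state.
- sensors.observe(): the state, without advancing time (a new reading comes with each control period).
- capture(name): name is "side" or "top"; returns the picture (420x560x3 uint8, red, green, blue); there is no depth.
- camera_model(name): a dict with "mtx" (3x3 intrinsics, pixels), "k1" (the pictures are not rectified: a ray, as slopes to the right and down, at radius r is drawn at 1 + k1 r^2 times it, then the intrinsics apply), "rvec" (rotation vector, rad) and "tvec" (3), from world to camera coordinates, as OpenCV has them. Camera axes: x right, y down, z forward; pixel columns grow to the right and rows downward; lengths in m; the calibration is good to about 2 mm. A picture is of the moment at which its call begins. camera_model takes no time and is no camera call.
- r.hand_in(): hands the job in; it is judged then, once.
Trained networks look in the newest picture that a camera, given by its name, has taken for a name from the list of things; names that differ only in an ending like _2 or _b are one class to them, and where a whole thing is asked for, a point or a joint stands for the part that bears it (a point fixed in the world has none). Each returns a list of dicts, best first, with "score" (0 to 1); they miss things now and then, are a little off and sometimes report something else, mostly with a low value. They report only what shows in the picture. A call takes as long as a camera call. They do not tell look-alikes from the thing itself.
- spot_in(camera, label): "position" ([column, row] in pixels, amid what is visible of it).
- silhouettes(camera, label): "mask" (420x560 bool, what is visible of it) and "position" ([column, row] in pixels, amid what is visible of it).
The state is a dict: "time_s": time; "qpos": joint angles; "qd": joint speeds; "effort": joint torques, N m; "eef_pos": TCP position; "eef_rot": TCP orientation; "contact_force": force on the tool from outside, world axes, zero at the start; "ft_torque": the same for the moment, N m; "gripper_width": finger opening in m; "finger_force": force on a finger pad.
Only numpy, scipy, OpenCV 4.12 (cv2) and the standard library are available. Lean on these libraries where they do the work, as an engineer would, in place of code of your own. Each camera call takes 0.05 s, during which the arm holds its last target. There are 200 camera calls.

## Working session

There is one attempt and no reset: what is moved stays moved. The work goes in short steps, Python scripts to look and compute and a shell command to move; the robot and the scene stay as the last step left them, time stands still between calls to the robot, and variables do not carry over. Pictures are saved under pics/ and viewed, at most 10 in all, crops included, and the job is handed in when it is done.

```bash
mkdir -p pics
cat > h.py <<'E'
import numpy as np, cv2
from rig import *
def ray(cam,p):
    m=camera_model(cam);K=np.array(m["mtx"]);R=cv2.Rodrigues(np.array(m["rvec"],float))[0];t=np.array(m["tvec"],float).ravel()
    d=cv2.undistortPoints(np.array([[p]],float),K,np.array([m["k1"],0,0,0.]))[0,0]
    return -R.T@t, R.T@np.array([d[0],d[1],1])
def at(cam,p,z):
    o,d=ray(cam,p); return (o+d*(z-o[2])/d[2]).round(4)
def tri(ps):
    A=0;b=0
    for c,p in ps:
        o,d=ray(c,p);d=d/np.linalg.norm(d);M=np.eye(3)-np.outer(d,d);A=A+M;b=b+M@o
    return np.linalg.solve(A,b).round(4)
def proj(cam,X):
    m=camera_model(cam)
    return cv2.projectPoints(np.array([X],float),np.array(m["rvec"],float),np.array(m["tvec"],float),np.array(m["mtx"]),np.array([m["k1"],0,0,0.]))[0].ravel()
def save(cam,n):
    im=capture(cam);cv2.imwrite(f"pics/{n}.png",im[:,:,::-1]);return im
E
python3 - <<'E'
from h import *
for c in("side","top"):
    save(c,c+"0")
    for l in("knob","short_tube","long_tube","fixture","finger_face","carriage"):
        for s in spot_in(c,l)[:3]: print(c,l,s, at(c,s["position"],{"knob":.081,"finger_face":.036,"carriage":.049}.get(l,.02)))
s=sensors.observe();print(s)
E
```

```text
side knob {'position': [271.8, 185.6], 'score': 0.64} [ 0.5636 -0.0882  0.081 ]
side short_tube {'position': [289.7, 227.2], 'score': 0.42} [ 0.6019 -0.1613  0.02  ]
side long_tube {'position': [244.0, 207.7], 'score': 0.59} [ 0.4996 -0.0923  0.02  ]
side long_tube {'position': [235.4, 277.4], 'score': 0.58} [ 0.4846 -0.3074  0.02  ]
side fixture {'position': [269.4, 210.0], 'score': 0.62} [ 0.5584 -0.1015  0.02  ]
side finger_face {'position': [272.0, 199.3], 'score': 0.7} [ 0.5649 -0.082   0.036 ]
side carriage {'position': [274.9, 197.4], 'score': 0.88} [ 0.5711 -0.0912  0.049 ]
top knob {'position': [253.3, 219.1], 'score': 0.49} [ 0.5479 -0.0877  0.081 ]
top short_tube {'position': [283.7, 196.1], 'score': 0.63} [ 0.6054 -0.1567  0.02  ]
top long_tube {'position': [335.9, 251.5], 'score': 0.77} [ 0.4738 -0.2818  0.02  ]
top long_tube {'position': [266.6, 239.7], 'score': 0.76} [ 0.5011 -0.1165  0.02  ]
top fixture {'position': [253.7, 215.3], 'score': 0.61} [ 0.559  -0.0853  0.02  ]
top finger_face {'position': [256.4, 214.0], 'score': 0.6} [ 0.5614 -0.0925  0.036 ]
top finger_f
[... 259 characters left out ...]
   -9.25610625e+01, -1.91188530e+01]), 'qd': array([ 0.06142764,  0.02185516, -0.01581378, -0.01156737,  0.13293133,
        0.07111593]), 'effort': array([-3.31582278e-04, -3.67821872e+01,  3.47382009e+01,  6.93223178e+00,
       -1.06697786e-03,  4.61679889e-06]), 'eef_pos': array([ 0.19603576, -0.56704851,  0.23125535]), 'eef_rot': array([[-9.45131616e-01, -3.26689804e-01, -8.99169041e-06],
       [-3.26689803e-01,  9.45131611e-01,  1.05737765e-04],
       [-2.60451190e-05,  1.02873599e-04, -9.99999994e-01]]), 'contact_force': array([ 0.25767973,  0.34978359, -0.13094917]), 'ft_torque': array([0.03091554, 0.00105971, 0.01749041]), 'finger_force': 0.0, 'gripper_width': 0.08529835778491948}
```

Run:
```python
import cv2
for c,(x,y) in(("side",(190,140)),("top",(190,150))):
    i=cv2.imread(f"pics/{c}0.png");cv2.imwrite(f"pics/{c}0c.png",cv2.resize(i[y:y+150,x:x+200],None,fx=4,fy=4,interpolation=cv2.INTER_CUBIC))
```

```text
(no output)
```

View pics/side0c.png

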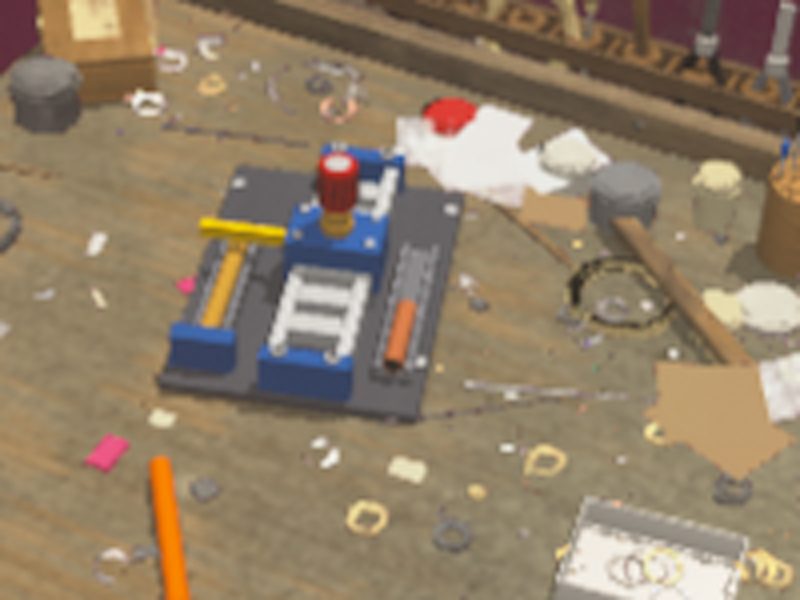

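View pics/top0c.png

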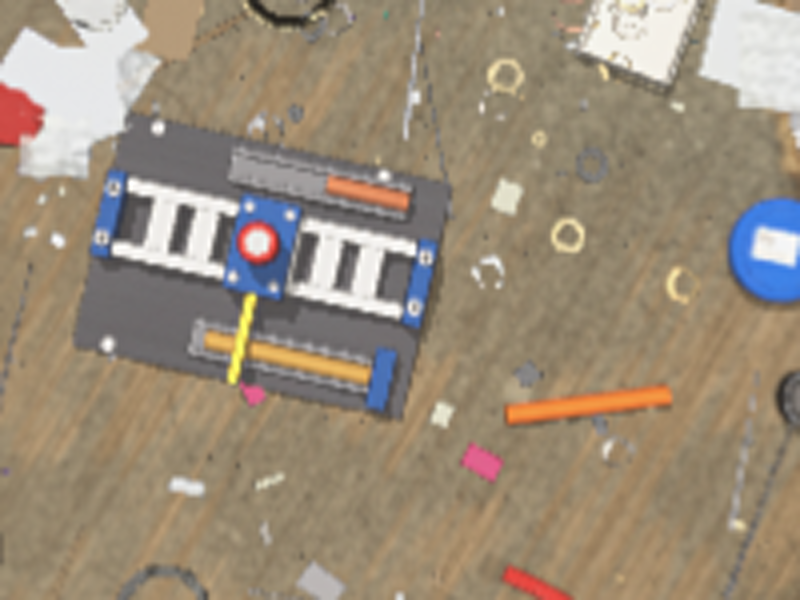

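View pics/top0.png

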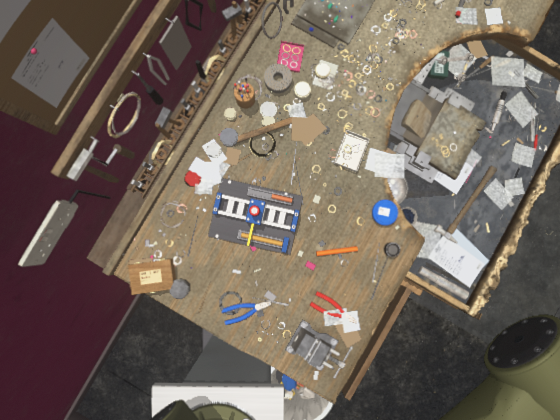

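The tube in the gauge cradle is the long brass one: it runs past the finger, with the fence at top-crop (382,378). So the target is hole +0.025. The knob top is at top-crop (257,241) and side-crop (339,162). The ladder end blocks are at top-crop (420,283) on the fence side and (108,214) on the far side.

Run:
```python
from h import *
T=lambda x,y:("top",(x/4+190-.4,y/4+150-.4)); S=lambda x,y:("side",(x/4+190-.4,y/4+140-.4))
print("knobtop",at(*T(257,241),.095),at(*S(339,162),.095),tri([T(257,241),S(339,162)]))
a=at(*T(420,283),.034);b=at(*T(108,214),.034);print(a,b,(a+b)/2,np.degrees(np.arctan2(*(b-a)[[1,0]])))
# base corners (z=.008)
c=[at(*T(*p),.008) for p in((450,185),(403,418),(78,347),(127,115))]
print(c,sum(c)/4)
for u,v in((1,2),(0,3)): print(np.degrees(np.arctan2(*(c[v]-c[u])[[1,0]])))
c=[at(*S(*p),.008) for p in((418,417),(161,382),(240,168),(462,195))];print(c,sum(c)/4)
for u,v in((1,2),(0,3)): print(np.degrees(np.arctan2(*(c[v]-c[u])[[1,0]])))
```

```text
knobtop [ 0.568  -0.0895  0.095 ] [ 0.5692 -0.0862  0.095 ] [ 0.5684 -0.0896  0.0976]
[ 0.5471 -0.1824  0.034 ] [0.5866 0.0017 0.034 ] [ 0.56685 -0.09035  0.034  ] 77.89036587088738
[array([ 0.6073, -0.2016,  0.008 ]), array([ 0.4666, -0.1736,  0.008 ]), array([0.5081, 0.0222, 0.008 ]), array([ 0.6488, -0.0053,  0.008 ])] [ 0.5577   -0.089575  0.008   ]
78.03320201823045
78.0628074153175
[array([ 0.6095, -0.2021,  0.008 ]), array([ 0.4689, -0.1716,  0.008 ]), array([0.5123, 0.0235, 0.008 ]), array([ 0.6501, -0.0061,  0.008 ])] [ 0.5602   -0.089075  0.008   ]
77.45875493726666
78.29709851977866
```

```bash
python3 -m pendant '[-1,0.84,1,0,-0.086, -1,0.84,1,0,-0.086, -1,0.84,1,0,-0.086, -1,0.84,1,0,-0.086, -1,0.84,1,0,-0.086, -1,0.84,1,0,-0.086, -1,0.84,1,0,-0.086, -1,0.84,1,0,-0.086, -1,0.84,1,0,-0.086, -1,0.84,1,0,-0.086]' 40; python3 -c "
from h import *
s=sensors.observe();p=s['eef_pos'];print(p,s['eef_rot'],(np.array([.568,-.089,.12])-p)/.3)"
```

```text
time_s: 1.53
eef_pos: [0.4494, -0.2646, 0.2316]
eef_rot: [[-0.979, 0.205, 0.001], [0.205, 0.979, 0.0], [-0.001, 0.0, -1.0]]
contact_force: [-0.3, -1.5, 0.2]
gripper_width: 0.0856
finger_force: 0.0
[ 0.44942284 -0.26461116  0.23156653] [[-9.78797863e-01  2.04826013e-01  1.02402032e-03]
 [ 2.04826332e-01  9.78798308e-01  2.15794653e-04]
 [-9.58109001e-04  4.20965672e-04 -9.99999452e-01]] [ 0.39525718  0.58537054 -0.37188844]
```

```bash
python3 -m pendant '[-1,0.4,0.593,0,0, -1,0.4,0.593,0,0, -1,0.4,0.593,0,0, -1,0.4,0.593,0,0, -1,0.4,0.593,0,0, -1,0.4,0.593,0,0, -1,0.4,0.593,-0.36,0, -1,0.4,0.593,-0.36,0, -1,0.4,0.593,-0.36,0, -1,0.4,0.593,-0.36,0]'
python3 - <<'E'
from h import *
print(sensors.observe()['eef_pos'])
for c,(x,y) in(("side",(210,100)),("top",(200,150))):
    i=save(c,c+"1"); cv2.imwrite(f"pics/{c}1c.png",cv2.resize(i[y:y+130,x:x+130,::-1],None,fx=4,fy=4,interpolation=cv2.INTER_CUBIC))
a=cv2.imread("pics/side1c.png");b=cv2.imread("pics/top1c.png");cv2.imwrite("pics/both1.png",cv2.resize(np.hstack([a,b]),(800,400)))
E
```

```text
time_s: 2.37
eef_pos: [0.5646, -0.0887, 0.116]
eef_rot: [[-0.978, 0.206, -0.011], [0.206, 0.979, 0.001], [0.011, -0.002, -1.0]]
contact_force: [-0.5, -0.5, -1.8]
gripper_width: 0.0853
finger_force: 0.0
[ 0.56456909 -0.08867496  0.11603456]
```

View pics/both1.png

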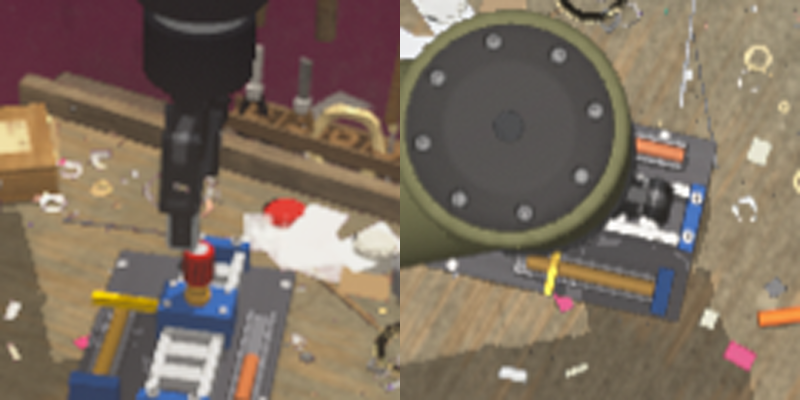

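```bash
python3 -m pendant '[-1,0,0,0,0, -1,0,0,0,0]'
python3 - <<'E'
from h import *
s=sensors.observe();p=s['eef_pos'];R=s['eef_rot'];print(p)
i=save("side","side2")
cr=cv2.resize(i[120:220,220:320,::-1],None,fx=6,fy=6,interpolation=cv2.INTER_CUBIC)
for X in (p+R@[0,.043,-.013],p-R@[0,.043,.013],np.array([.568,-.0892,.095]),p):
    q=proj("side",X);print(q);cv2.circle(cr,(int((q[0]+.5-220)*6),int((q[1]+.5-120)*6)),4,(0,255,0),1)
cv2.imwrite("pics/side2c.png",cr)
E
```

```text
time_s: 2.63
eef_pos: [0.5694, -0.0893, 0.1265]
eef_rot: [[-0.979, 0.206, 0.005], [0.206, 0.979, 0.0], [-0.005, 0.001, -1.0]]
contact_force: [0.1, -1.0, -0.0]
gripper_width: 0.0854
finger_force: 0.0
[ 0.56944692 -0.08934677  0.12648293]
[278.06644582 153.8423523 ]
[271.3904131  176.27159824]
[273.86388781 180.91765112]
[274.75375189 169.54853642]
```

View pics/side2c.png

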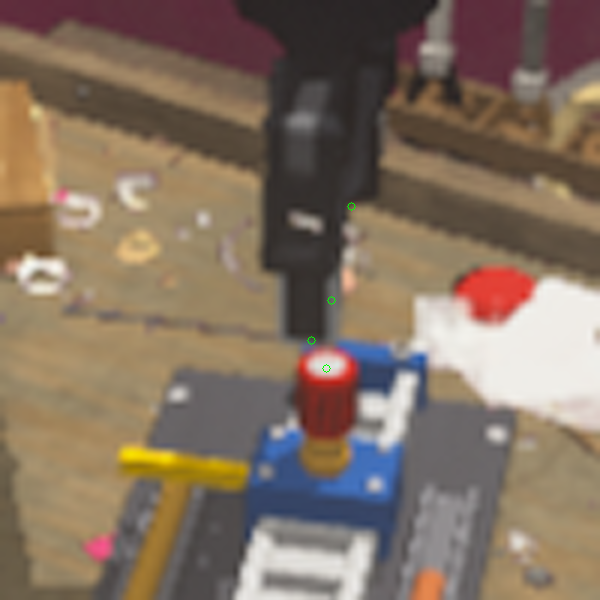

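The predicted finger tip and knob top both fall on the picture, at crop (305,338) and (327,367). I'm descending and then gripping.

```bash
python3 -m pendant '[-1,0,0,-0.1,0, -1,0,0,-0.197,0, -1,0,0,-0.197,0, -1,0,0,-0.197,0]'; python3 -m pendant '[0.2,0,0,0,0, 0.4,0,0,0,0, 0.6,0,0,0,0, 1,0,0,0,0, 1,0,0,0,0, 1,0,0,0,0, 1,0,0,0,0, 1,0,0,0,0, 1,0,0,0,0, 1,0,0,0,0]' 40
```

```text
time_s: 3.02
eef_pos: [0.5676, -0.0895, 0.0643]
eef_rot: [[-0.979, 0.206, -0.002], [0.206, 0.979, -0.001], [0.001, -0.001, -1.0]]
contact_force: [0.2, -0.2, 2.0]
gripper_width: 0.0854
finger_force: 0.0
time_s: 3.85
eef_pos: [0.5684, -0.0892, 0.0651]
eef_rot: [[-0.979, 0.206, 0.001], [0.206, 0.979, -0.0], [-0.001, 0.0, -1.0]]
contact_force: [-1.5, 0.3, 5.1]
gripper_width: 0.0223
finger_force: 39.3
```

```bash
python3 -m pendant '[1,0,0,0.015,0, 1,0,0,0.03,0, 1,0,0,0.043,0, 1,0,0,0.043,0, 1,0,0,0.043,0, 1,0,0,0.043,0]' 60
python3 - <<'E'
from h import *
i=save("side","side3")
for s in silhouettes("side","knob")[:1]:
    m=s["mask"];y,x=np.nonzero(m);print(s["score"],y.min(),y.max(),x.min(),x.max())
cv2.imwrite("pics/side3c.png",cv2.resize(i[140:220,225:325,::-1],None,fx=6,fy=6,interpolation=cv2.INTER_CUBIC))
E
```

```text
time_s: 4.35
eef_pos: [0.5681, -0.0891, 0.0758]
eef_rot: [[-0.978, 0.206, -0.0], [0.206, 0.978, 0.0], [0.0, 0.0, -1.0]]
contact_force: [5.0, -2.0, -6.4]
gripper_width: 0.0221
finger_force: 59.0
```

View pics/side3c.png

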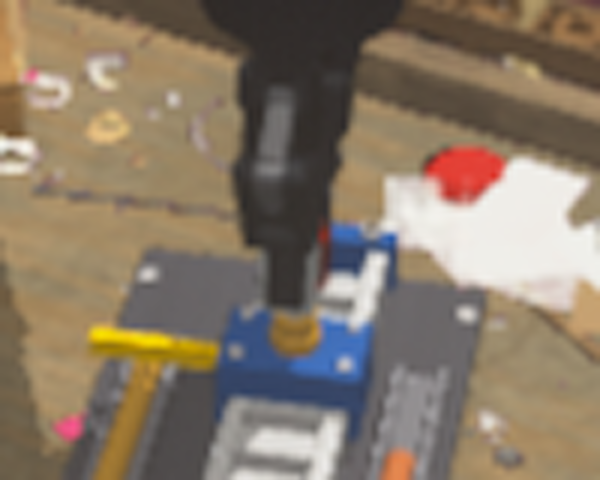

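The barrel is visible and the spring pulls at 6.4 N, so the pin is up about 11–12 mm. Now the slide, 25 mm away from the fence.

```bash
python3 -m pendant '[1,0,0,0.005,0, 1,0.0035,0.0163,0.005,0, 1,0.007,0.0326,0.005,0, 1,0.0105,0.0489,0.005,0, 1,0.014,0.0652,0.005,0, 1,0.0173,0.0815,0.005,0, 1,0.0173,0.0815,0.005,0, 1,0.0173,0.0815,0.005,0, 1,0.0173,0.0815,0.005,0]'
```

```text
time_s: 5.2
eef_pos: [0.5735, -0.0641, 0.0772]
eef_rot: [[-0.979, 0.206, 0.0], [0.206, 0.979, 0.001], [0.0, 0.001, -1.0]]
contact_force: [6.5, 1.0, -6.9]
gripper_width: 0.0218
finger_force: 59.1
```

```bash
python3 -m pendant '[1,0.003,0,-0.01,0, 1,0.003,0,-0.02,0, 1,0.003,0,-0.03,0, 1,0.003,0,-0.03,0, 1,0.003,0,-0.03,0]';  python3 -m pendant '[1,0,0,-0.01,0, 1,0,0,-0.018,0, 1,0,0,-0.018,0, 1,0,0,-0.018,0]'
```

```text
time_s: 5.62
eef_pos: [0.5736, -0.0646, 0.0689]
eef_rot: [[-0.979, 0.206, -0.001], [0.206, 0.979, 0.0], [0.001, -0.0, -1.0]]
contact_force: [1.9, 1.4, -6.0]
gripper_width: 0.0221
finger_force: 59.2
time_s: 5.95
eef_pos: [0.5739, -0.065, 0.0652]
eef_rot: [[-0.979, 0.206, -0.0], [0.206, 0.979, -0.001], [0.0, -0.001, -1.0]]
contact_force: [-4.4, 1.4, 2.6]
gripper_width: 0.0223
finger_force: 60.1
```

```bash
python3 -m pendant '[1,-0.002,0,-0.004,0, 1,-0.002,0,-0.004,0, 1,-0.002,0,-0.004,0, 1,-0.002,0,-0.004,0]'
python3 - <<'E'
from h import *
i=save("side","side4")
cv2.imwrite("pics/side4c.png",cv2.resize(i[150:250,225:325,::-1],None,fx=6,fy=6,interpolation=cv2.INTER_CUBIC))
E
```

```text
time_s: 6.28
eef_pos: [0.5739, -0.065, 0.0652]
eef_rot: [[-0.979, 0.206, 0.002], [0.206, 0.979, -0.001], [-0.002, -0.0, -1.0]]
contact_force: [-5.2, 2.4, 8.2]
gripper_width: 0.0225
finger_force: 60.7
```

View pics/side4c.png

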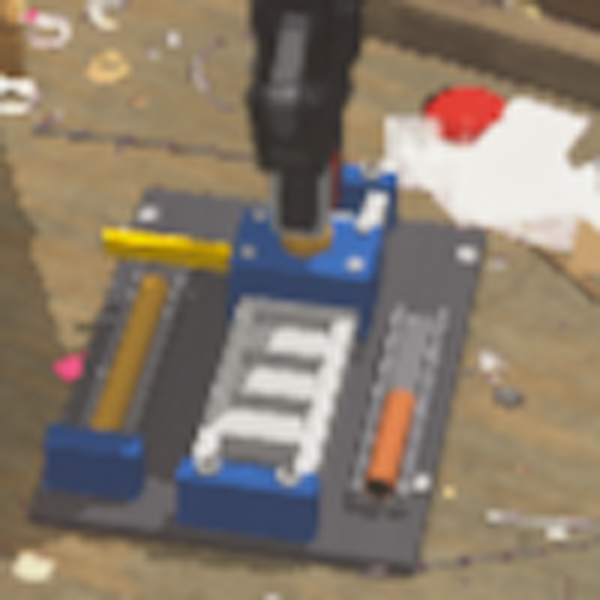

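The finger (crop (165,247)) stands at the tube's free end (155,275, lower down). The knob is down over the barrel, and the TCP is back at its original home height (65.2 mm) against a firm stop. Both tubes lie where they were.

```bash
python3 -c "
from rig import r
print(r.hand_in())"
```

```text
the job is handed in; nothing more can be done
None
```

The length stop is set to the 100 mm brass tube: the pin is home in the +25 mm hole, with the finger at the tube's free end. I handed the job in still gripping the knob at about 6.3 s; no verdict came back.

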